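# Click the pin holder onto the spray stand's square drive

### The job

Fit the pin holder onto the square drive of the spray stand and press it gently down, without bottoming the sprung spindle or loading it beyond 35 N, until the spring ball clicks and the holder sits fully home on the collar. Then, to prove that it holds, draw the holder up until the spindle has risen with it to its upper stop, let it settle back, let go, and leave the holder clicked home. Leave the paint can, spray gun and bracket where they are.

Things in the scene. Friction and masses are not known exactly. Their poses are not given: they have to be found in the camera images.
- holder_mid (a point): Centre (half-way up) of the loose pin holder: upright aluminium block, 38 mm square, 46 mm tall, 0.14 to 0.23 kg, with three pointed 13 mm pins on top (within 16 mm of its axis). z up; x, y normal to its flats, where to grip it. In its underside opens a square bore, 21.2 mm wide, 27 mm deep, parallel to the flats, with a groove for the ball all round, so any of the four ways round will do.
- holder_foot (a point): Centre of the pin holder's underside (the mouth of the bore), 23 mm below holder_mid, same axes. It lies on seat when the holder is home.
- stand: The spray stand, fixed to the table: a small grey tripod with feet out to 74 mm from its axis and a round housing 46 mm across (51 mm at a dark band), its top 60 mm above the table. Origin at table height on the axis, z up. A steel spindle rises from its middle. Nothing may load the stand with more than 35 N.
- seat (a point): Centre of the top of the spindle's collar (33 mm across), 105 mm above the table at rest; moves with the spindle. On it stands the drive: 20 mm square, 24 mm tall, last 2 mm chamfered; x, y normal to its flats, z up. A brass spring ball sticks 2.8 mm out of the +x flat, 8 mm above the collar: met about 11 mm before home, needs roughly 8 to 18 N to pass, 8 N or more to pull off; play then 0.5 mm.
- spindle (a joint): Height of the spring-borne spindle in m: 0 at rest with nothing on it, positive up. Spring 0.75 N per mm both ways: it sinks under the push before the ball yields (bottom stop -0.030), springs back at the click, sags 2 to 3 mm under the holder's weight, and can be drawn up to its upper stop at +0.006.
- can: Bystander: plain metal paint can, 76 mm across and 95 mm tall, standing; origin at the centre of its underside.
- gun: Bystander: metal spray gun with a 60 mm cup, lying on its side, about 140 by 240 mm and 60 mm high; origin on the table near the middle of the gun.
- bracket: Bystander: flat dark quarter-round iron bracket, 140 by 140 mm and 10 mm thick, lying flat; origin on the table at the middle of its square.

How it is judged:
On the way, in this order (a step that is already met when the one before it is completed fails the run):
1. the pin holder is pushed past the ball and sits home on the spindle's collar (distance between holder_foot and seat below 0.004 m and angle between the z axis of holder_foot and the z axis of seat, either way round below 0.06 rad), for 0.2 s.
2. with the holder still home, the spindle is drawn up to its upper stop (above +4 mm) (distance between holder_foot and seat below 0.004 m and value of joint spindle above 0.004 m), for 0.2 s.
At the end, for the whole second after the job is handed in: The pin holder's underside is within 4 mm of the centre of the spindle's collar and square to it (within 0.06 rad), the ball in its groove; the spindle rests on its spring (between -8 and +1 mm) and is still; the holder is released (all of step 1 and value of joint spindle between -0.008 and 0.001 m and velocity of joint spindle between -0.02 and 0.02 m/s); the robot touches nothing.
It fails at once if the stand is loaded with more than 35 N (contact force between stand and anything else above 35 N).
It fails at once if the spindle is pressed onto its bottom stop (value of joint spindle below -0.0295 m).
It fails at once if the paint can is moved by more than 30 mm (distance of can from where it was at the start of the episode above 0.03 m).
It fails at once if the spray gun is moved by more than 30 mm (distance of gun from where it was at the start of the episode above 0.03 m).
It fails at once if the bracket is moved by more than 30 mm (distance of bracket from where it was at the start of the episode above 0.03 m).
It also fails if it takes over 54 s, if anything falls off the work surface, if the arm or the gripper's body presses on something with over 40 N, if the wrist force passes 120 N, or if a joint passes its speed limit or range.

### The arm

A 6-joint arm with a two-finger parallel gripper is mounted at the origin on the work surface. World frame = base frame: x ahead of the robot, y to its left, z up, the work surface at z = 0. Lengths are in m, angles in rad, forces in N, time in s.
With the tool pointing down it reaches from about 0.15 to 0.775 m from the base axis. Payload 6.1 kg.
Tool frame: the origin (TCP) lies midway between the tips of the shut fingers; the grasp point (between the pads) lies 19 mm behind it; y points along the fingers, z is the direction in which the jaws open and shut, and the axes are right-handed (so a half turn about y gives the same grasp; the last joint's range is limited). The gripper opens to 85 mm and grips with 20 to 120 N. Pads are 22 mm wide; open, the fingers measure 114 mm over their backs; the gripper's body (76 mm by 85 mm) begins 54 mm behind the grasp point. The pads swing forward as they close: fully open they stand 13 mm farther back than shut.
Start: joints at [-1.347, 0.126, -0.04, 1.405, 0, 1.571], TCP at [0.117, -0.512, 0.231] pointing down, gripper open.
Joint ranges: [-2.72, 2.72], [-0.95, 1.95], [-1.27, 1.35], [-1.78, 2.02], [-1.46, 1.47], [-3.14, 3.14]. Speed limits (rad/s): [2.39, 2.39, 3.01, 3.14, 3.14, 3.14].

### API

Orientations are given as a 3x3 rotation matrix whose columns are the frame's x, y, z axes.
In Python, from workcell import arm gives the robot as it stands.
- The arm moves only by the tool jog_arm, never from a script. Its argument "rows" is a list of rows, each a list of 7 numbers: the shift along the tool's x, y, z in mm, then the turn, a rotation vector about the tool's x, y, z in rad, then the closure, from 0 (fully open) to 1 (shut). A call has exactly 10 rows; each row shifts and turns the commanded pose from where the row before left it, along the tool's axes as they then stand; what a row does not reach is not made up. A row lasts 1/10 s, in which the tool goes at most 50 mm and 8.59 degrees, less where a joint would pass 70% of its speed; a pose out of reach is approached as far as the arm can. A call is refused whole if a number of a shift passes 50 or a number of a turn 0.15, either way. A call with a gripper value outside its range is refused whole. The fingers move at their own pace and stop on an object; "grip_force" is the grip in N (left out, the last holds). Time passes only in rows, so rows that do not move let the fingers close, or fill a call up. It gives the time, the measured TCP pose, the force and the opening at its end, in the units of the state.
- arm.observe(): the state, without advancing time (a new reading comes with each control period).
- arm.get_image(name): name is "side" or "top" or "wrist"; returns a dict with "image" (384x512x3 uint8, red, green, blue), "vfov" (degrees; the focal length in pixels is half the picture's height over the tangent of half this angle, whatever the lens; pixels are square), "cx", "cy" (the principal point, pixels), "pose" (4x4, takes a point from camera to world coordinates); the wrist camera has in their place "tool_from_camera" (4x4, takes a point from camera to tool coordinates, whose origin is the TCP and whose axes are the tool frame's). Camera axes: x right, y up, looking along -z (the intrinsics and any distortion apply to the point x, -y, -z); pixel columns grow to the right and rows downward; lengths in m; the calibration is good to about 2 mm. A picture is of the moment at which its call begins: read the wrist's pose just before it. There is no depth.
- arm.hand_in(): hands the job in, once; it reports no verdict.
Trained networks look in the newest picture that a camera, given by its name, has taken for a name from the list of things; names that differ only in an ending like _2 or _b are one class to them, and where a whole thing is asked for, a point or a joint stands for the part that bears it (a point fixed in the world has none). Each returns a list of dicts, best first, with "conf" (0 to 1); they miss things now and then, are a little off and sometimes report something else, mostly with a low value. They report only what shows in the picture. A call takes as long as a camera call.
- arm.silhouettes(camera, target): "pixels" (384x512 bool, what is visible of it) and "box" ([left, top, right, bottom] in pixels, round what is visible of it).
The state is a dict: "time_s": time; "q": joint angles; "qd": joint speeds; "tau": joint torques, N m; "tool_pos": TCP position; "eef_rot": TCP orientation; "force": force on the tool from outside, world axes, zero at the start; "torque": the same for the moment, N m; "finger_gap": opening from 0.0 (shut) to 1.0 (fully open).
Only numpy, scipy, OpenCV 4.12 (cv2) and the standard library are available. Lean on these libraries where they do the work, as an engineer would, in place of code of your own. Each camera call takes 0.05 s, during which the arm holds its last target. There are 200 camera calls.

## Working session

There is one attempt and no reset: what is moved stays moved. The work goes in short steps, Python scripts to look and compute and a tool call to move; the robot and the scene stay as the last step left them, time stands still between calls to the robot, and variables do not carry over. Pictures are saved under pics/ and viewed, about 8 in all and at most 12, crops included, and the job is handed in when it is done.

Besides the shell and the picture viewer there is one more tool, called in YAML: its name, and indented under it one key for each argument. jog_arm: Moves the arm, as the interface text tells. Its arguments: {"type":"object","properties":{"rows":{"type":"array","items":{"type":"array","items":{"type":"number"}}},"grip_force":{"type":"number"}},"required":["rows"]}

```bash
mkdir -p pics; ls; python3 - <<'E'
from workcell import arm
import cv2,numpy as np
s=arm.observe();print({k:np.round(v,3).tolist() for k,v in s.items()})
ims=[]
for n in("side","top","wrist"):
    d=arm.get_image(n);ims.append(d["image"]);print(n,{k:(np.round(v,4).tolist()) for k,v in d.items() if k!="image"})
    for t in("holder_mid","stand","seat","can","gun"):
        r=arm.silhouettes(n,t);print(n,t,[(round(x["conf"],2),np.round(x["box"]).tolist(),int(x["pixels"].sum())) for x in r[:2]])
im=np.vstack([np.hstack(ims[:2]),np.hstack([ims[2],0*ims[2]])])
cv2.imwrite("pics/a.png",cv2.resize(im,(800,600),interpolation=cv2.INTER_AREA)[:,:,::-1])
E
```

```text
pics
{'time_s': 0.0, 'q': [-1.347, 0.126, -0.041, 1.405, 0.0, 1.571], 'qd': [0.001, 0.002, -0.001, 0.0, 0.001, -0.0], 'tau': [0.0, -43.592, 35.292, 0.017, -0.0, -0.0], 'tool_pos': [0.116, -0.512, 0.231], 'eef_rot': [[-0.975, -0.0, 0.222], [-0.222, 0.002, -0.975], [-0.0, -1.0, -0.002]], 'force': [-0.13, 0.72, 0.346], 'torque': [-0.0, -0.012, -0.02], 'finger_gap': 1.001}
side {'vfov': 54.3402, 'cx': 254.4187, 'cy': 192.2086, 'pose': [[-0.8102, 0.3351, -0.4809, 0.0865], [-0.5861, -0.4725, 0.6582, 0.7119], [-0.0066, 0.8152, 0.5792, 0.7445], [0.0, 0.0, 0.0, 1.0]]}
side holder_mid [(0.58, [218.0, 252.0, 238.0, 276.0], 373)]
side stand [(0.63, [264.0, 162.0, 303.0, 209.0], 506), (0.5, [283.0, 166.0, 297.0, 184.0], 145)]
side seat [(0.43, [285.0, 164.0, 292.0, 186.0], 142), (0.2, [267.0, 165.0, 300.0, 215.0], 548)]
side can [(0.69, [317.0, 150.0, 370.0, 169.0], 350), (0.67, [173.0, 182.0, 199.0, 223.0], 824)]
side gun [(0.89, [58.0, 327.0, 181.0, 384.0], 2313)]
top {'vfov': 42.9722, 'cx': 256.7466, 'cy': 183.2679, 'pose': [[0.0512, 0.9736, -0.2226, 0.2183], [-0.9987, 0.0508, -0.0076, -0.0131], [0.0039, 0.2227, 0.9749, 1.873], [0.0, 0.0, 0.0, 1.0]]}
top holder_mid [(0.39, [88.0, 174.0, 150.0, 212.0], 838)]
top stand [(0.82, [285.0, 181.0, 319.0, 213.0], 321)]
top seat [(0.62, [299.0, 189.0, 307.0, 199.0], 64)]
top can [(0.92, [228.0, 126.0, 247.0, 151.0], 368), (0.6, [371.0, 197.0, 403.0, 240.0], 182)]
top gun [(0.69, [90.0, 175.0, 151.0, 209.0], 693)]
wrist {'vfov': 70.7851, 'cx': 251.7134, 'cy': 193.5341, 'tool_from_camera': [[-0.0008, -0.9601, -0.2797, -0.0724], [-0.0009, 0.2797, -0.9601, -0.1421], [1.0, -0.0005, -0.0011, -0.0011], [0.0, 0.0, 0.0, 1.0]]}
wrist holder_mid []
wrist stand []
wrist seat []
wrist can []
wrist gun []
```

View pics/a.png

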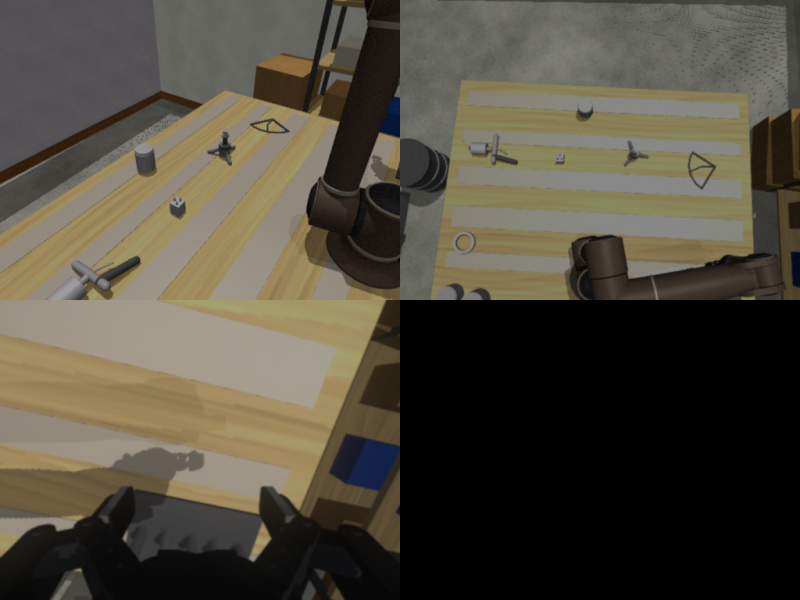

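Side view: holder at about (228,264), stand at (285,190), and can, gun and bracket identified. The top view has the holder at about (204,202) and the stand at (302,196); the top network's holder box is actually the gun.

```bash
cat > h.py <<'E'
from workcell import arm
import cv2,numpy as np
from scipy.spatial.transform import Rotation as R
def cam(name):
    s=arm.observe();d=arm.get_image(name)
    if name=="wrist":
        T=np.eye(4);T[:3,:3]=s["eef_rot"];T[:3,3]=s["tool_pos"];d["pose"]=T@d["tool_from_camera"]
    d["f"]=192/np.tan(np.radians(d["vfov"]/2));return d
def ray(d,u,v):
    r=d["pose"][:3,:3]@np.array([(u-d["cx"])/d["f"],-(v-d["cy"])/d["f"],-1]);return d["pose"][:3,3],r/np.linalg.norm(r)
def onz(d,u,v,z):
    o,r=ray(d,u,v);return o+r*(z-o[2])/r[2]
def proj(d,P):
    c=(np.asarray(P)-d["pose"][:3,3])@d["pose"][:3,:3];return np.array([d["cx"]-d["f"]*c[...,0]/c[...,2],d["cy"]+d["f"]*c[...,1]/c[...,2]]).T
def tri(obs):
    A=0;b=0
    for o,r in obs:
        M=np.eye(3)-np.outer(r,r);A=A+M;b=b+M@o
    return np.linalg.solve(A,b)
def totool(target,ang=None):
    s=arm.observe();E=np.array(s["eef_rot"]);print("pos",np.round(s["tool_pos"],4),"tool shift mm",np.round(E.T@(np.array(target)-s["tool_pos"])*1000,1))
    print("z azimuth deg",np.degrees(np.arctan2(E[1,2],E[0,2])))
E
python3 - <<'E'
from h import *
a=cam("side");b=cam("top")
for n,p,q,z in(("holder",(228,264),(204,202),.026),("seat",(288.5,178),(303,194),.115)):
    print(n,onz(a,*p,z),onz(b,*q,z),tri([ray(a,*p),ray(b,*q)]))
for n,p in(("can",(237,137)),("gun",(120,195)),("bracket",(388,215))): print(n,onz(b,*p,.03))
totool([.3,.1,.2])
E
```

```text
holder [0.54954997 0.19770795 0.026     ] [0.5555803  0.20028117 0.026     ] [0.55274516 0.19869721 0.02594002]
seat [ 0.56800419 -0.12484353  0.115     ] [ 0.58811408 -0.17141024  0.115     ] [ 0.5962934  -0.17465186  0.0775788 ]
can [0.82276502 0.08905029 0.03      ]
gun [0.56538064 0.52473229 0.03      ]
bracket [ 0.54099289 -0.50617629  0.03      ]
pos [ 0.1165 -0.5119  0.2313] tool shift mm [-314.7   31.3 -555.9]
z azimuth deg -77.1779688052026
```

jog_arm:
  rows:
    - [-27,-4,-11,0,0,0,0]
    - [-41,-4,-17,0,0,0,0]
    - [-41,-4,-17,0,0,0,0]
    - [-41,-4,-17,0,0,0,0]
    - [-41,-4,-17,0,0,0,0]
    - [-41,-4,-17,0,0,0,0]
    - [-41,-4,-17,0,0,0,0]
    - [-41,-4,-17,0,0,0,0]
    - [-41,-4,-17,0,0,0,0]
    - [-41,-4,-17,0,0,0,0]

```text
time_s: 2.0
tool_pos: [0.4676, -0.2627, 0.2716]
eef_rot: [[-0.975, 0.0, 0.222], [-0.222, -0.0, -0.975], [-0.0, -1.0, 0.0]]
force: [-0.2, -0.1, 0.7]
finger_gap: 0.999
```

jog_arm:
  rows:
    - [-41,0,-17,0,0,0,0]
    - [-41,0,-17,0,0,0,0]
    - [-40,0,-17,0,0,0,0]
    - [-18,0,-8,0,0,0,0]
    - [0,0,0,0,0,0,0]
    - [0,0,0,0,0,0,0]
    - [0,0,0,0,0,0,0]
    - [0,0,0,0,0,0,0]
    - [0,0,0,0,0,0,0]
    - [0,0,0,0,0,0,0]

```text
time_s: 3.0
tool_pos: [0.5892, -0.1761, 0.2717]
eef_rot: [[-0.975, 0.0, 0.221], [-0.221, -0.0, -0.975], [-0.0, -1.0, 0.0]]
force: [-0.0, 0.5, -0.1]
finger_gap: 0.999
```

```bash
python3 - <<'E'
from h import *
d=cam("wrist");s=arm.observe();print(np.round(s["q"],3),np.round(s["eef_rot"],3).tolist());totool([.59,-.17,.25])
for t in("stand","seat"):print(t,[(round(x["conf"],2),np.round(x["box"]).tolist(),int(x["pixels"].sum())) for x in arm.silhouettes("wrist",t)[:3]])
cv2.imwrite("pics/b.png",cv2.resize(d["image"],(768,576),interpolation=cv2.INTER_CUBIC)[:,:,::-1])
E
```

```text
[-0.29   0.308  0.277  1.539 -0.     2.629] [[-0.975, 0.0, 0.221], [-0.221, -0.0, -0.975], [-0.0, -1.0, 0.0]]
pos [ 0.5893 -0.1759  0.2716] tool shift mm [-2.  21.6 -5.6]
z azimuth deg -77.22412056237222
stand [(0.7, [212.0, 110.0, 293.0, 191.0], 2246), (0.32, [232.0, 154.0, 256.0, 185.0], 629)]
seat [(0.94, [230.0, 158.0, 260.0, 186.0], 612)]
```

View pics/b.png

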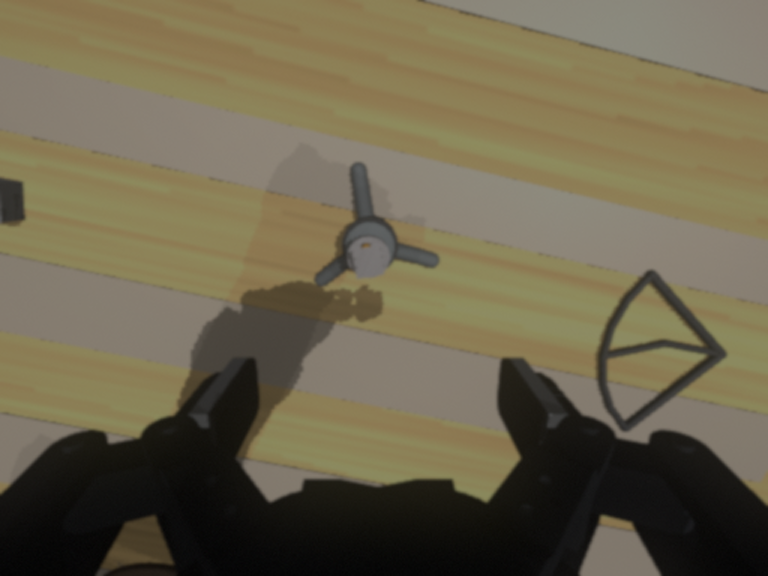

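The drive is at about (246,171) with a brass spot at (243,163). I'll zoom in for its yaw.

```bash
python3 - <<'E'
from h import *
d=cam("wrist");np.save("b.npy",d["image"]);c=d["image"][130:205,205:290].astype(float)
c=cv2.resize(np.clip(c*1.7,0,255).astype(np.uint8),None,fx=7,fy=7,interpolation=cv2.INTER_CUBIC)
cv2.imwrite("pics/c.png",c[:,:,::-1])
for z in(.105,.129):print(z,onz(d,245,171,z),proj(d,[.59,-.17,z]))
E
```

```text
0.105 [ 0.59714197 -0.16527721  0.105     ] [247.62799551 177.73878342]
0.129 [ 0.60201618 -0.16476265  0.129     ] [247.32930727 182.68398231]
```

View pics/c.png

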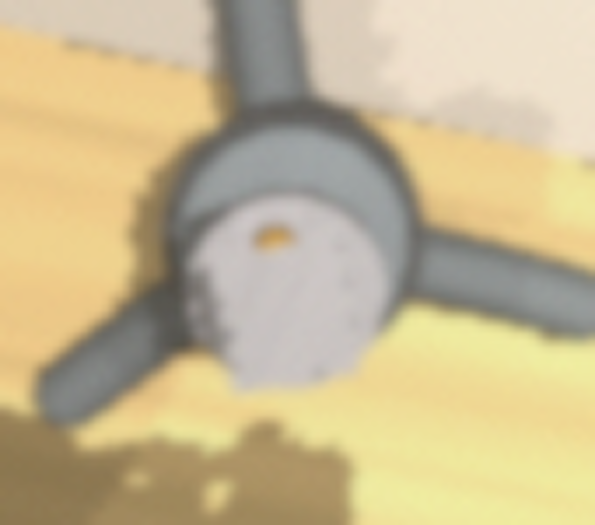

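jog_arm:
  rows:
    - [30,0,-4,0,0,0,0]
    - [34,15,-4,0,0,0,0]
    - [0,40,0,0,0,0,0]
    - [0,40,0,0,0,0,0]
    - [0,25,0,0,0,0,0]
    - [0,0,0,0,0,0,0]
    - [0,0,0,0,0,0,0]
    - [0,0,0,0,0,0,0]
    - [0,0,0,0,0,0,0]
    - [0,0,0,0,0,0,0]

```text
time_s: 4.2
tool_pos: [0.5263, -0.1821, 0.1526]
eef_rot: [[-0.975, 0.002, 0.222], [-0.222, -0.001, -0.975], [-0.002, -1.0, 0.001]]
force: [-0.1, 0.2, 0.9]
finger_gap: 0.998
```

```bash
python3 - <<'E'
from h import *
d=cam("wrist");import pickle;pickle.dump(d,open("c.pkl","wb"))
u,v=proj(d,[.5955,-.166,.117]).astype(int);print(u,v);u0,v0=max(0,u-55),max(0,v-45);print(u0,v0)
c=cv2.resize(np.clip(d["image"][v0:v0+90,u0:u0+110]*1.6,0,255).astype(np.uint8),None,fx=6,fy=6,interpolation=cv2.INTER_CUBIC)
cv2.imwrite("pics/d.png",c[:,:,::-1])
E
```

```text
252 117
197 72
```

View pics/d.png

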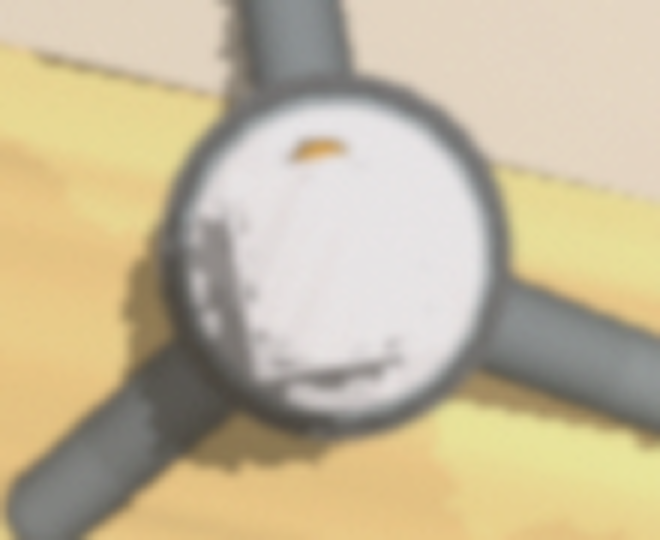

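Clear view. The drive's lower edge rises to the right by about 10°, its left edge leans left by about 10°, and the ball is at (320,150). The collar centre is at about crop (338,253). I'll overlay a model.

```bash
python3 - <<'E'
from h import *
import pickle;d=pickle.load(open("c.pkl","rb"))
P=onz(d,253.3,114.1,.105);print("collar",P,"housing",onz(d,197+336/6-.0,72+254/6,.055))
b=onz(d,197+320/6,72+148/6,.113);print("ball",b,np.degrees(np.arctan2(*(b-P)[1::-1])),np.linalg.norm((b-P)[:2]))
for l in(((228,215),(255,375)),((262,381),(395,356))):
    a,c=[onz(d,197+x/6,72+y/6,.129) for x,y in l];print("edge az",np.degrees(np.arctan2(*(c-a)[1::-1])))
im=d["image"][72:162,197:307].astype(float);im=np.clip((im-90)*2.2,0,255).astype(np.uint8)
im=cv2.resize(im,None,fx=7,fy=7,interpolation=cv2.INTER_CUBIC)
def draw(W,col):
    q=((proj(d,W)-[197,72]+.5)*7).astype(int);cv2.polylines(im,[q.reshape(-1,1,2)],True,col,1)
t=np.linspace(0,6.28,60);yaw=np.radians(2)
import sys
yaw=np.radians(-2.5+0)
for a in [np.arctan2(*(b-P)[1::-1])]: pass
e=[onz(d,197+x/6,72+y/6,.129) for x,y in((255,375),(228,215))];yaw=np.arctan2(*(e[1]-e[0])[1::-1])
c,s=np.cos(yaw),np.sin(yaw)
S=lambda h,z:[[P[0]+c*x-s*y,P[1]+s*x+c*y,z] for x,y in((h,h),(-h,h),(-h,-h),(h,-h))]
draw(S(.01,.105),(255,0,0));draw(S(.01,.127),(0,255,0));draw(S(.0085,.129),(0,0,255))
draw([[P[0]+.0165*np.cos(x),P[1]+.0165*np.sin(x),.105] for x in t],(255,0,255));draw([[P[0]+.0255*np.cos(x),P[1]+.0255*np.sin(x),.055] for x in t],(0,200,0))
print("yaw",np.degrees(yaw))
cv2.imwrite("pics/e.png",im[:,:,::-1])
totool(P)
E
```

```text
collar [ 0.59744821 -0.16618613  0.105     ] housing [ 0.59750012 -0.16630967  0.055     ]
ball [ 0.60732637 -0.16191643  0.113     ] 23.3757589186969 0.010761438214958457
edge az -158.05227715157966
edge az -66.71970161796389
yaw 21.94772284842037
pos [ 0.526  -0.1821  0.1523] tool shift mm [-73.1  47.4   0.3]
z azimuth deg -77.17457769464592
```

View pics/e.png

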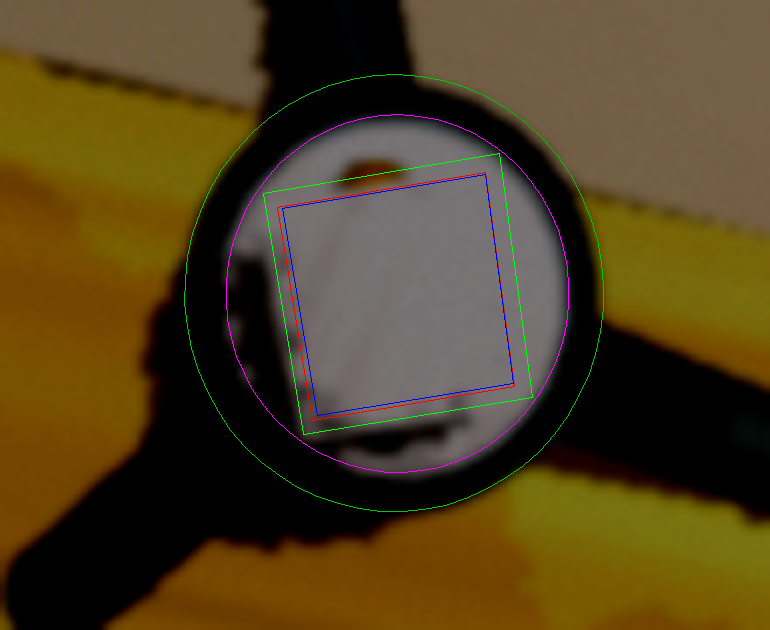

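jog_arm:
  rows:
    - [-2,0,-20,0,0,0,0]
    - [-4,0,-43,0,0,0,0]
    - [-4,0,-43,0,0,0,0]
    - [-5,0,-45,0,0,0,0]
    - [-5,0,-45,0,0,0,0]
    - [-5,0,-45,0,0,0,0]
    - [-5,0,-45,0,0,0,0]
    - [-4,0,-40,0,0,0,0]
    - [-4,0,-40,0,0,0,0]
    - [0,0,0,0,0,0,0]

```text
time_s: 5.25
tool_pos: [0.4902, 0.1492, 0.1521]
eef_rot: [[-0.961, -0.008, 0.276], [-0.276, 0.028, -0.961], [-0.0, -1.0, -0.03]]
force: [-0.0, -0.5, 0.7]
finger_gap: 1.001
```

```bash
python3 - <<'E'
from h import *
d=cam("wrist");import pickle;pickle.dump(d,open("f.pkl","wb"))
print([(round(x["conf"],2),np.round(x["box"]).tolist()) for x in arm.silhouettes("wrist","holder_mid")[:3]])
u,v=proj(d,[.553,.199,.046]).astype(int);print(u,v);u0,v0=max(0,u-55),max(0,v-45);print(u0,v0)
c=cv2.resize(np.clip(d["image"][v0:v0+90,u0:u0+110]*1.4,0,255).astype(np.uint8),None,fx=6,fy=6,interpolation=cv2.INTER_CUBIC)
cv2.imwrite("pics/f.png",c[:,:,::-1])
E
```

```text
[(0.97, [197.0, 87.0, 251.0, 139.0])]
221 112
166 67
```

View pics/f.png

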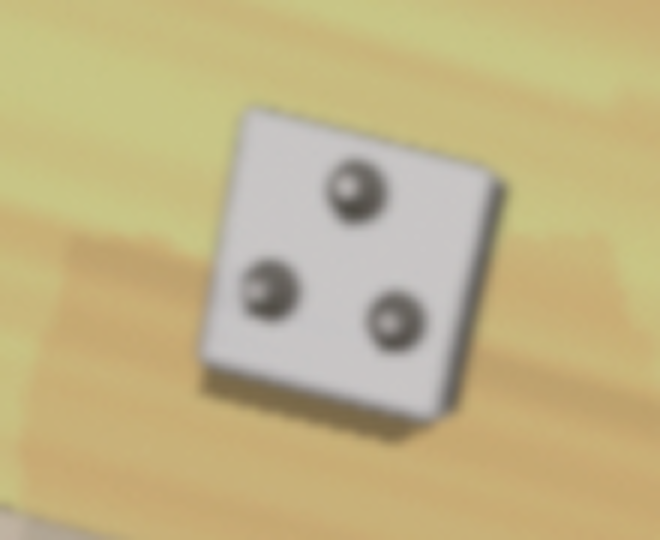

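Holder is clear at crop corners (250,107), (498,180), (440,415), (205,360). The arm was still settling, so I'll remeasure with minAreaRect after a still move.

jog_arm:
  rows:
    - [0,0,0,0,0,0,0]
    - [0,0,0,0,0,0,0]
    - [0,0,0,0,0,0,0]
    - [0,0,0,0,0,0,0]
    - [0,0,0,0,0,0,0]
    - [0,0,0,0,0,0,0]
    - [0,0,0,0,0,0,0]
    - [0,0,0,0,0,0,0]
    - [0,0,0,0,0,0,0]
    - [0,0,0,0,0,0,0]

```text
time_s: 6.35
tool_pos: [0.4899, 0.1476, 0.1518]
eef_rot: [[-0.962, -0.008, 0.273], [-0.273, 0.028, -0.961], [0.0, -1.0, -0.029]]
force: [-0.1, 0.9, 0.4]
finger_gap: 0.997
```

```bash
python3 - <<'E'
from h import *
d=cam("wrist");s=arm.observe();print(np.round(s["tool_pos"],4),np.round(s["eef_rot"],3).tolist(),np.round(s["q"],2))
u,v=proj(d,[.553,.199,.046]).astype(int);u0,v0=u-70,max(0,v-60)
c=d["image"][v0:v0+120,u0:u0+140].astype(int)
m=((c.max(2)-c.min(2)<22)&(c.min(2)>100)).astype(np.uint8)
n,l,st,_=cv2.connectedComponentsWithStats(m);k=1+np.argmin(abs(st[1:,4]-1500));print(st[1:][st[1:,4]>200].tolist())
ct=max(cv2.findContours((l==k).astype(np.uint8),cv2.RETR_EXTERNAL,cv2.CHAIN_APPROX_NONE)[0],key=cv2.contourArea)
# fit in world plane z=.046
W=np.array([onz(d,u0+x,v0+y,.046)[:2]*1000 for x,y in ct[:,0]],np.float32)
r=cv2.minAreaRect(W);print("rect",r)
q=cv2.boxPoints(r);print(np.round(q,1).tolist());totool([r[0][0]/1000,r[0][1]/1000,.046])
im=cv2.resize(c.astype(np.uint8)[:,:,::-1],None,fx=3,fy=3)
E
```

```text
[0.4899 0.1476 0.1518] [[-0.962, -0.008, 0.273], [-0.273, 0.028, -0.961], [0.0, -1.0, -0.029]] [ 0.28  0.11 -0.23  1.23  0.03  3.14]
[[48, 32, 49, 52, 1620], [0, 97, 81, 23, 925]]
rect ((554.89013671875, 198.84780883789062), (36.777793884277344, 37.11178207397461), 2.2264108657836914)
[[535.7999877929688, 216.6999969482422], [537.2000122070312, 179.60000610351562], [574.0, 181.0], [572.5, 218.10000610351562]]
pos [0.4899 0.1476 0.1518] tool shift mm [-76.6 106.6 -28.5]
z azimuth deg -74.13244494805225
```

jog_arm:
  rows:
    - [0,0,0,0,-0.14,0,0]
    - [0,0,0,0,-0.14,0,0]
    - [0,0,0,0,-0.14,0,0]
    - [0,0,0,0,-0.14,0,0]
    - [0,0,0,0,-0.14,0,0]
    - [0,0,0,0,-0.14,0,0]
    - [0,0,0,0,-0.14,0,0]
    - [0,0,0,0,-0.14,0,0]
    - [0,0,0,0,-0.14,0,0]
    - [0,0,0,0,-0.07,0,0]

```text
time_s: 7.4
tool_pos: [0.4899, 0.1476, 0.1518]
eef_rot: [[0.04, -0.008, 0.999], [-0.999, 0.028, 0.041], [-0.028, -1.0, -0.007]]
force: [0.6, 0.0, 0.3]
finger_gap: 1.004
```

```bash
cat >> h.py <<'E'
def plan(target,az):
    s=arm.observe();E=np.array(s["eef_rot"]);a=np.radians(az);z=np.array([np.cos(a),np.sin(a),0]);y=np.array([0,0,-1.])
    T=np.array([np.cross(y,z),y,z]).T
    print("rotvec tool",np.round(R.from_matrix(E.T@T).as_rotvec(),4),"shift current tool",np.round(E.T@(np.array(target)-s["tool_pos"])*1000,1),"shift in target axes",np.round(T.T@(np.array(target)-s["tool_pos"])*1000,1),"pos",np.round(s["tool_pos"],4),"q",np.round(s["q"],2),"F",np.round(s["force"],1))
E
python3 -c "
from h import *
plan([.555,.199,.12],2.2)"
```

```text
rotvec tool [ 0.0071  0.0021 -0.028 ] shift current tool [-47.8  32.7  67.3] shift in target axes [-48.9  31.8  67. ] pos [0.4899 0.1476 0.1518] q [ 0.28  0.11 -0.23  1.23  0.03  1.81] F [0.6 0.  0.3]
```

jog_arm:
  rows:
    - [0,0,0,0.007,0.002,-0.028,0]
    - [12,0,30,0,0,0,0]
    - [12,0,37,0,0,0,0]
    - [0,0,0,0,0,0,0]
    - [0,0,0,0,0,0,0]
    - [0,0,0,0,0,0,0]
    - [0,0,0,0,0,0,0]
    - [0,0,0,0,0,0,0]
    - [0,0,0,0,0,0,0]
    - [0,0,0,0,0,0,0]

```text
time_s: 8.4
tool_pos: [0.5575, 0.126, 0.1521]
eef_rot: [[0.034, 0.0, 0.999], [-0.999, -0.0, 0.034], [0.0, -1.0, 0.0]]
force: [0.8, -0.1, -0.4]
finger_gap: 1.001
```

```bash
python3 - <<'E'
from h import *
d=cam("wrist")
u,v=proj(d,[.555,.199,.046]).astype(int);u0,v0=u-70,max(0,v-60)
c=d["image"][v0:v0+120,u0:u0+140].astype(int)
m=((c.max(2)-c.min(2)<22)&(c.min(2)>100)).astype(np.uint8)
n,l,st,_=cv2.connectedComponentsWithStats(m);print(u,v,st[1:][st[1:,4]>200].tolist())
k=1+np.argmin(abs(st[1:,4]-1600))
ct=max(cv2.findContours((l==k).astype(np.uint8),cv2.RETR_EXTERNAL,cv2.CHAIN_APPROX_NONE)[0],key=cv2.contourArea)
W=np.array([onz(d,u0+x,v0+y,.046)[:2]*1000 for x,y in ct[:,0]],np.float32)
r=cv2.minAreaRect(W);print("rect",r);plan([r[0][0]/1000,r[0][1]/1000,.07],2.2)
E
```

```text
250 113 [[49, 39, 43, 43, 1564], [128, 89, 12, 31, 240]]
rect ((554.7112426757812, 199.2107391357422), (36.684356689453125, 35.43780517578125), 2.006459951400757)
rotvec tool [ 0.     -0.0042  0.    ] shift current tool [-73.3  82.   -0.3] shift in target axes [-73.3  82.   -0. ] pos [0.5575 0.1259 0.152 ] q [ 0.22  0.22 -0.1   1.25 -0.    1.76] F [ 0.4 -0.1  0.6]
```

jog_arm:
  rows:
    - [-36,0,0,0,-0.004,0,0]
    - [-37,0,0,0,0,0,0]
    - [0,40,0,0,0,0,0]
    - [0,40,0,0,0,0,0]
    - [0,34,0,0,0,0,0]
    - [0,20,0,0,0,0,0]
    - [0,10,0,0,0,0,0]
    - [0,0,0,0,0,0,0]
    - [0,0,0,0,0,0,0]
    - [0,0,0,0,0,0,0]

```text
time_s: 9.45
tool_pos: [0.5562, 0.1992, 0.0095]
eef_rot: [[0.038, 0.002, 0.999], [-0.999, 0.001, 0.038], [-0.001, -1.0, 0.002]]
force: [-0.4, -0.1, -0.2]
finger_gap: 1.0
```

jog_arm:
  rows:
    - [0,0,0,0,0,0,1]
    - [0,0,0,0,0,0,1]
    - [0,0,0,0,0,0,1]
    - [0,0,0,0,0,0,1]
    - [0,0,0,0,0,0,1]
    - [0,0,0,0,0,0,1]
    - [0,0,0,0,0,0,1]
    - [0,0,0,0,0,0,1]
    - [0,0,0,0,0,0,1]
    - [0,0,0,0,0,0,1]
  grip_force: 80

```text
time_s: 10.45
tool_pos: [0.5553, 0.1989, 0.0084]
eef_rot: [[0.038, 0.001, 0.999], [-0.999, 0.0, 0.038], [-0.0, -1.0, 0.001]]
force: [-1.8, 0.0, 5.4]
finger_gap: 0.435
```

jog_arm:
  rows:
    - [0,-10,0,0,0,0,1]
    - [0,-30,0,0,0,0,1]
    - [0,-40,0,0,0,0,1]
    - [0,-40,0,0,-0.08,0,1]
    - [0,-35,0,0,-0.1,0,1]
    - [0,-15,0,0,-0.1,0,1]
    - [0,0,0,0,-0.074,0,1]
    - [0,0,0,0,0,0,1]
    - [0,0,0,0,0,0,1]
    - [0,0,0,0,0,0,1]

```text
time_s: 11.45
tool_pos: [0.5546, 0.1987, 0.177]
eef_rot: [[0.381, -0.002, 0.925], [-0.925, -0.001, 0.381], [-0.0, -1.0, -0.002]]
force: [-0.7, -0.2, -1.8]
finger_gap: 0.436
```

jog_arm:
  rows:
    - [20,0,-6,0,0,0,1]
    - [40,0,-11,0,0,0,1]
    - [40,0,-11,0,0,0,1]
    - [40,0,-12,0,0,0,1]
    - [40,0,-12,0,0,0,1]
    - [40,0,-12,0,0,0,1]
    - [40,0,-12,0,0,0,1]
    - [40,0,-11,0,0,0,1]
    - [35,0,-9,0,0,0,1]
    - [18,0,-5,0,0,0,1]

```text
time_s: 12.45
tool_pos: [0.5964, -0.1688, 0.1769]
eef_rot: [[0.379, -0.001, 0.925], [-0.925, -0.0, 0.379], [-0.0, -1.0, -0.001]]
force: [-0.2, 0.2, -2.6]
finger_gap: 0.437
```

jog_arm:
  rows:
    - [0,0,0,0,0,0,1]
    - [0,0,0,0,0,0,1]
    - [0,0,0,0,0,0,1]
    - [0,0,0,0,0,0,1]
    - [0,0,0,0,0,0,1]
    - [0,0,0,0,0,0,1]
    - [0,0,0,0,0,0,1]
    - [0,0,0,0,0,0,1]
    - [0,0,0,0,0,0,1]
    - [0,0,0,0,0,0,1]

```text
time_s: 13.45
tool_pos: [0.5966, -0.166, 0.1778]
eef_rot: [[0.382, -0.0, 0.924], [-0.924, -0.0, 0.382], [-0.0, -1.0, -0.0]]
force: [-0.2, -0.2, -2.3]
finger_gap: 0.437
```

```bash
python3 - <<'E'
from h import *
plan([.5975,-.1662,.145],22.5)
d=cam("side");u,v=proj(d,[.5975,-.1662,.15]).astype(int);print(u,v)
a=cv2.resize(d["image"][v-45:v+45,u-55:u+55],None,fx=3.6,fy=4.2,interpolation=cv2.INTER_CUBIC)
w=cam("wrist");b=cv2.resize(w["image"][114:324,140:360],(396,378),interpolation=cv2.INTER_CUBIC)
cv2.imwrite("pics/g.png",np.hstack([a,b])[:,:,::-1])
E
```

```text
rotvec tool [ 0.0002 -0.0007 -0.0001] shift current tool [ 0.5 32.8  0.7] shift in target axes [ 0.5 32.8  0.7] pos [ 0.5966 -0.166   0.1778] q [-0.27  0.31  0.07  1.33 -0.    0.91] F [-0.2 -0.2 -2.3]
287 159
```

View pics/g.png

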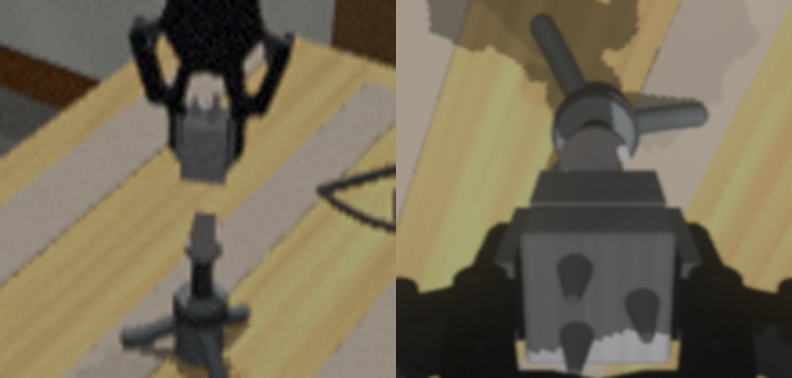

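Side view shows the holder upright and over the drive; the wrist view agrees. I'm descending to just above entry, then going slowly.

jog_arm:
  rows:
    - [0.5,10,0.7,0,0,0,1]
    - [0,14,0,0,0,0,1]
    - [0,8,0,0,0,0,1]
    - [0,3,0,0,0,0,1]
    - [0,0,0,0,0,0,1]
    - [0,0.7,0,0,0,0,1]
    - [0,0.7,0,0,0,0,1]
    - [0,0.7,0,0,0,0,1]
    - [0,0.7,0,0,0,0,1]
    - [0,0,0,0,0,0,1]

```text
time_s: 14.55
tool_pos: [0.5975, -0.1662, 0.14]
eef_rot: [[0.382, -0.0, 0.924], [-0.924, -0.0, 0.382], [0.0, -1.0, -0.0]]
force: [-0.8, -0.7, -2.6]
finger_gap: 0.433
```

jog_arm:
  rows:
    - [0,0.6,0,0,0,0,1]
    - [0,0.6,0,0,0,0,1]
    - [0,0.6,0,0,0,0,1]
    - [0,0.6,0,0,0,0,1]
    - [0,0.6,0,0,0,0,1]
    - [0,0.6,0,0,0,0,1]
    - [0,0.6,0,0,0,0,1]
    - [0,0.6,0,0,0,0,1]
    - [0,0,0,0,0,0,1]
    - [0,0,0,0,0,0,1]

```text
time_s: 15.55
tool_pos: [0.5975, -0.1662, 0.1353]
eef_rot: [[0.382, -0.0, 0.924], [-0.924, -0.0, 0.382], [0.0, -1.0, -0.0]]
force: [0.3, -0.4, -0.6]
finger_gap: 0.436
```

jog_arm:
  rows:
    - [0,0.5,0,0,0,0,1]
    - [0,0.5,0,0,0,0,1]
    - [0,0.5,0,0,0,0,1]
    - [0,0.5,0,0,0,0,1]
    - [0,0.5,0,0,0,0,1]
    - [0,0.5,0,0,0,0,1]
    - [0,0,0,0,0,0,1]
    - [0,0,0,0,0,0,1]
    - [0,0,0,0,0,0,1]
    - [0,0,0,0,0,0,1]

```text
time_s: 16.55
tool_pos: [0.5975, -0.1662, 0.1323]
eef_rot: [[0.382, -0.0, 0.924], [-0.924, -0.0, 0.382], [0.0, -1.0, -0.0]]
force: [-0.7, -0.1, 1.8]
finger_gap: 0.437
```

```bash
python3 - <<'E'
from h import *
F=[];T=[]
for i in range(4):
    w=cam("wrist");s=arm.observe();F.append(s["force"]);T.append(s["torque"])
E=np.array(s["eef_rot"]);print("F world",np.mean(F,0).round(2),"F tool",(E.T@np.mean(F,0)).round(2),"T",np.mean(T,0).round(3),s["tool_pos"])
u,v=proj(w,[.5975,-.1662,.105]).astype(int);print(u,v,arm.observe()["time_s"])
b=cv2.resize(np.clip(w["image"][v-110:v+60,u-110:u+110]*1.4,0,255).astype(np.uint8),None,fx=3.4,fy=3.4,interpolation=cv2.INTER_CUBIC)
cv2.imwrite("pics/h.png",b[:,:,::-1])
E
```

```text
F world [-0.49  0.24  1.32] F tool [-0.4  -1.32 -0.36] T [-0.032  0.14   0.034] [ 0.59748752 -0.16620187  0.13225347]
249 225 16.75
```

View pics/h.png

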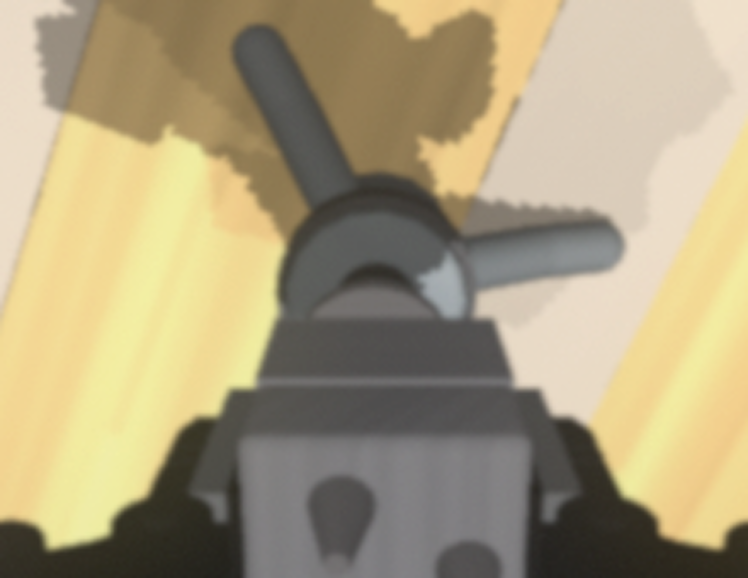

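Contact, but force rises at the spindle's spring rate (0.75 N/mm), so the drive has not entered the bore. In the wrist picture the holder's foot is centred at crop column 384 and the collar at about 376. Checking the projections.

```bash
python3 - <<'E'
from h import *
w=cam("wrist");s=arm.observe();E=np.array(s["eef_rot"]);p=np.array(s["tool_pos"]);np.set_printoptions(suppress=True,precision=4)
print(w["tool_from_camera"],w["cx"],w["f"]);print("eefrot",E)
for n,t in(("foot front edge",(-.019,.0085,0)),("top front edge",(-.019,-.0375,0)),("collar axis",(0,.0322,0)),("housing axis",(0,.0722,0))):
    print(n,proj(w,E@np.array(t)+p))
np.save("w.npy",w["image"])
u,v=139,115
g=w["image"].astype(int)
for r in (180,190,196,204,212,216,222,228): print(r,g[r,200:300:1].mean(1).astype(int).tolist())
E
```

```text
[[-0.0008 -0.9598 -0.2808 -0.0719]
 [-0.0001  0.2808 -0.9598 -0.1421]
 [ 1.     -0.0007 -0.0003  0.0015]
 [ 0.      0.      0.      1.    ]] 251.71339788862085 270.2446506410092
eefrot [[ 0.3821 -0.0002  0.9241]
 [-0.9241 -0.0001  0.3821]
 [ 0.     -1.     -0.0002]]
foot front edge [249.1558 207.9577]
top front edge [248.1827 243.7694]
collar axis [249.5148 222.4864]
housing axis [249.8856 204.1264]
180 [148, 145, 143, 141, 141, 140, 140, 139, 138, 138, 137, 136, 136, 136, 136, 136, 136, 133, 124, 109, 93, 85, 85, 84, 85, 84, 77, 67, 54, 47, 44, 44, 45, 45, 47, 48, 52, 55, 59, 62, 64, 65, 66, 67, 67, 67, 67, 67, 67, 68, 67, 67, 67, 67, 66, 66, 65, 65, 64, 63, 60, 58, 53, 50, 46, 44, 44, 44, 43, 42, 47, 59, 72, 80, 84, 86, 86, 85, 86, 86, 86, 87, 86, 87, 87, 87, 87, 86, 86, 86, 86, 86, 84, 82, 81, 81, 81, 80, 79, 78]
190 [149, 148, 148, 147, 147, 145, 145, 144, 144, 144, 144, 144, 144, 144, 145, 145, 146, 146, 147, 146, 141, 122, 92, 62, 50, 51, 57, 62, 65, 67, 66, 66, 67, 66, 67, 66, 66, 66, 66, 66, 66, 66, 66, 66, 65, 66, 65, 64, 64, 64, 64, 64, 65, 65, 65, 65, 65, 65, 66, 66, 66, 6
[... 2086 characters left out ...]
58, 57, 58, 57, 58, 57, 57, 57, 57, 57, 57, 57, 57, 57, 57, 57, 56, 57, 57, 57, 57, 57, 57, 57, 57, 56, 57, 56, 57, 57, 57, 57, 57, 57, 57, 57, 57, 57, 57, 57, 58, 58, 58, 58, 58, 58, 59, 58, 58, 59, 59, 60, 68, 93, 126, 146, 153, 154, 154, 154, 154, 154, 155, 154, 155]
228 [146, 146, 147, 148, 148, 145, 139, 135, 135, 134, 134, 133, 130, 120, 101, 84, 76, 73, 71, 70, 70, 69, 70, 69, 69, 69, 69, 69, 70, 70, 70, 70, 69, 69, 69, 68, 69, 69, 68, 69, 69, 68, 68, 69, 68, 68, 68, 68, 68, 68, 67, 68, 67, 67, 67, 67, 67, 67, 67, 66, 67, 67, 68, 67, 67, 67, 67, 68, 67, 69, 68, 68, 68, 68, 68, 68, 68, 69, 69, 68, 69, 70, 70, 69, 70, 70, 70, 72, 79, 93, 114, 129, 135, 137, 136, 136, 137, 140, 148, 153]
```

The wrist camera's calibration jitters between calls. Measured in one image, the collar sits about 2.5 mm to tool −z of the holder and about 1 mm to −x. The press is light, so I'll slide that way and watch for the force to drop.

jog_arm:
  rows:
    - [0,0,-0.5,0,0,0,1]
    - [0,0,-0.5,0,0,0,1]
    - [0,0,-0.5,0,0,0,1]
    - [0,0,-0.5,0,0,0,1]
    - [0,0,-0.4,0,0,0,1]
    - [-0.3,0,0,0,0,0,1]
    - [-0.3,0,0,0,0,0,1]
    - [-0.3,0,0,0,0,0,1]
    - [0,0,0,0,0,0,1]
    - [0,0,0,0,0,0,1]

```text
time_s: 17.8
tool_pos: [0.5949, -0.1663, 0.1322]
eef_rot: [[0.382, -0.0, 0.924], [-0.924, -0.0, 0.382], [0.0, -1.0, -0.0]]
force: [-0.3, -0.1, -2.5]
finger_gap: 0.436
```

```bash
cat > f.py <<'E'
from h import *
F=[];T=[];X=[]
for i in range(5):
    w=cam("wrist");s=arm.observe();F.append(s["force"]);T.append(s["torque"]);X.append(w["tool_from_camera"][:3,3]*1000)
E=np.array(s["eef_rot"]);print("F tool",(E.T@np.mean(F,0)).round(2),"T",(E.T@np.mean(T,0)).round(3),s["tool_pos"],s["time_s"]);print(np.round(X,1).tolist())
E
python3 f.py
```

```text
F tool [0.04 2.34 0.3 ] T [0.007 0.006 0.016] [ 0.5949247  -0.16627476  0.13224518] 18.05
[[-71.9, -142.1, 1.5], [-71.9, -142.1, 1.5], [-71.9, -142.1, 1.5], [-71.9, -142.1, 1.5], [-71.9, -142.1, 1.5]]
```

The force fell back to baseline and the side load is near zero, so the drive has entered the bore. Pressing down gently.

jog_arm:
  rows:
    - [0,1,0,0,0,0,1]
    - [0,1,0,0,0,0,1]
    - [0,1.5,0,0,0,0,1]
    - [0,1.5,0,0,0,0,1]
    - [0,1.5,0,0,0,0,1]
    - [0,1.5,0,0,0,0,1]
    - [0,1.5,0,0,0,0,1]
    - [0,1.5,0,0,0,0,1]
    - [0,0,0,0,0,0,1]
    - [0,0,0,0,0,0,1]

```text
time_s: 19.05
tool_pos: [0.5953, -0.1662, 0.1215]
eef_rot: [[0.382, 0.001, 0.924], [-0.924, -0.0, 0.382], [0.0, -1.0, 0.001]]
force: [1.0, -1.1, 0.0]
finger_gap: 0.433
```

jog_arm:
  rows:
    - [0,1,0,0,0,0,1]
    - [0,1,0,0,0,0,1]
    - [0,1,0,0,0,0,1]
    - [0,1,0,0,0,0,1]
    - [0,1,0,0,0,0,1]
    - [0,1,0,0,0,0,1]
    - [0,0,0,0,0,0,1]
    - [0,0,0,0,0,0,1]
    - [0,0,0,0,0,0,1]
    - [0,0,0,0,0,0,1]

```text
time_s: 20.05
tool_pos: [0.5952, -0.1663, 0.1154]
eef_rot: [[0.382, 0.0, 0.924], [-0.924, -0.0, 0.382], [0.0, -1.0, 0.0]]
force: [4.2, 0.9, 3.2]
finger_gap: 0.43
```

jog_arm:
  rows:
    - [0,1,0,0,0,0,1]
    - [0,1,0,0,0,0,1]
    - [0,1,0,0,0,0,1]
    - [0,1,0,0,0,0,1]
    - [0,1,0,0,0,0,1]
    - [0,0,0,0,0,0,1]
    - [0,0,0,0,0,0,1]
    - [0,0,0,0,0,0,1]
    - [0,0,0,0,0,0,1]
    - [0,0,0,0,0,0,1]

```text
time_s: 21.05
tool_pos: [0.5958, -0.1662, 0.1109]
eef_rot: [[0.382, 0.002, 0.924], [-0.924, 0.0, 0.382], [0.001, -1.0, 0.002]]
force: [4.1, 2.2, 6.4]
finger_gap: 0.434
```

jog_arm:
  rows:
    - [0,1,0,0,0,0,1]
    - [0,1,0,0,0,0,1]
    - [0,1,0,0,0,0,1]
    - [0,0,0,0,0,0,1]
    - [0,0,0,0,0,0,1]
    - [0,0,0,0,0,0,1]
    - [0,0,0,0,0,0,1]
    - [0,0,0,0,0,0,1]
    - [0,0,0,0,0,0,1]
    - [0,0,0,0,0,0,1]

```text
time_s: 22.05
tool_pos: [0.5958, -0.1662, 0.1082]
eef_rot: [[0.382, 0.002, 0.924], [-0.924, -0.0, 0.382], [0.001, -1.0, 0.002]]
force: [4.0, 2.5, 7.3]
finger_gap: 0.438
```

jog_arm:
  rows:
    - [0,1,0,0,0,0,1]
    - [0,1,0,0,0,0,1]
    - [0,1,0,0,0,0,1]
    - [0,0,0,0,0,0,1]
    - [0,0,0,0,0,0,1]
    - [0,0,0,0,0,0,1]
    - [0,0,0,0,0,0,1]
    - [0,0,0,0,0,0,1]
    - [0,0,0,0,0,0,1]
    - [0,0,0,0,0,0,1]

```text
time_s: 23.05
tool_pos: [0.5948, -0.1664, 0.1042]
eef_rot: [[0.382, -0.001, 0.924], [-0.924, -0.0, 0.382], [0.0, -1.0, -0.001]]
force: [1.5, -0.0, 4.3]
finger_gap: 0.435
```

The force dropped from 7.3 to 4.3 N although I pushed 3 mm lower. At this height a 9 mm sag with the holder home gives 6.6 N, which matches, so the ball has clicked. Now drawing up.

jog_arm:
  rows:
    - [0,-2,0,0,0,0,1]
    - [0,-2,0,0,0,0,1]
    - [0,-2,0,0,0,0,1]
    - [0,-2,0,0,0,0,1]
    - [0,-2,0,0,0,0,1]
    - [0,-1.5,0,0,0,0,1]
    - [0,-1.5,0,0,0,0,1]
    - [0,-1,0,0,0,0,1]
    - [0,0,0,0,0,0,1]
    - [0,0,0,0,0,0,1]

```text
time_s: 24.05
tool_pos: [0.5945, -0.1661, 0.1178]
eef_rot: [[0.382, -0.001, 0.924], [-0.924, 0.0, 0.382], [-0.001, -1.0, -0.001]]
force: [0.7, 0.2, -3.9]
finger_gap: 0.438
```

```bash
python3 f.py
```

```text
F tool [-1.01  4.94  0.9 ] T [ 0.191 -0.018  0.157] [ 0.59451582 -0.16615359  0.11800437] 24.3
[[-71.9, -142.1, 1.5], [-71.9, -142.1, 1.5], [-71.9, -142.1, 1.5], [-71.9, -142.1, 1.5], [-71.9, -142.1, 1.5]]
```

jog_arm:
  rows:
    - [0,-0.6,0,0,0,0,1]
    - [0,-0.6,0,0,0,0,1]
    - [0,-0.4,0,0,0,0,1]
    - [0,0,0,0,0,0,1]
    - [0,0,0,0,0,0,1]
    - [0,0,0,0,0,0,1]
    - [0,0,0,0,0,0,1]
    - [0,0,0,0,0,0,1]
    - [0,0,0,0,0,0,1]
    - [0,0,0,0,0,0,1]

```text
time_s: 25.3
tool_pos: [0.595, -0.1663, 0.1198]
eef_rot: [[0.382, -0.0, 0.924], [-0.924, -0.0, 0.382], [0.0, -1.0, -0.0]]
force: [1.2, 1.4, -5.7]
finger_gap: 0.433
```

```bash
python3 f.py|head -1
```

```text
F tool [-0.74  5.49  1.57] T [ 0.306 -0.014  0.118] [ 0.59491089 -0.16626142  0.11983104] 25.55
```

jog_arm:
  rows:
    - [0,-0.3,0,0,0,0,1]
    - [0,-0.3,0,0,0,0,1]
    - [0,-0.3,0,0,0,0,1]
    - [0,0,0,0,0,0,1]
    - [0,0,0,0,0,0,1]
    - [0,0,0,0,0,0,1]
    - [0,0,0,0,0,0,1]
    - [0,0,0,0,0,0,1]
    - [0,0,0,0,0,0,1]
    - [0,0,0,0,0,0,1]

```text
time_s: 26.55
tool_pos: [0.5949, -0.1663, 0.1207]
eef_rot: [[0.382, -0.0, 0.924], [-0.924, -0.0, 0.382], [0.0, -1.0, -0.0]]
force: [1.7, 1.0, -5.6]
finger_gap: 0.437
```

```bash
python3 f.py|head -1
```

```text
F tool [-0.22  6.32  1.67] T [ 0.354 -0.004  0.107] [ 0.59491195 -0.16626987  0.12070456] 26.8
```

jog_arm:
  rows:
    - [0,-0.3,0,0,0,0,1]
    - [0,-0.3,0,0,0,0,1]
    - [0,0,0,0,0,0,1]
    - [0,0,0,0,0,0,1]
    - [0,0,0,0,0,0,1]
    - [0,0,0,0,0,0,1]
    - [0,0,0,0,0,0,1]
    - [0,0,0,0,0,0,1]
    - [0,0,0,0,0,0,1]
    - [0,0,0,0,0,0,1]

```text
time_s: 27.8
tool_pos: [0.5952, -0.1662, 0.1216]
eef_rot: [[0.382, 0.0, 0.924], [-0.924, 0.0, 0.382], [0.0, -1.0, 0.0]]
force: [3.6, 1.4, -8.4]
finger_gap: 0.436
```

```bash
python3 f.py|head -1; python3 - <<'E'
from h import *
d=cam("side");u,v=proj(d,[.5975,-.1662,.11]).astype(int)
a=cv2.resize(d["image"][v-35:v+30,u-35:u+35],None,fx=8,fy=8,interpolation=cv2.INTER_CUBIC)
cv2.imwrite("pics/i.png",a[:,:,::-1])
E
```

```text
F tool [-0.45  8.3   3.91] T [ 0.785 -0.007  0.115] [ 0.59515857 -0.16621547  0.12150403] 28.05
```

View pics/i.png

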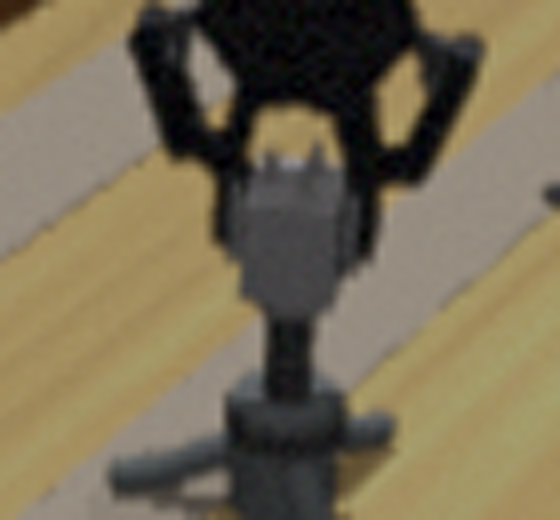

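Past +5 mm the pull jumped (6.3 to 8.3 N over 0.8 mm), so the spindle is at its upper stop. The picture shows the holder upright on the collar. Settling back with a light press, then rising to the weight-balanced height.

jog_arm:
  rows:
    - [0,1.5,0,0,0,0,1]
    - [0,2,0,0,0,0,1]
    - [0,2,0,0,0,0,1]
    - [0,2,0,0,0,0,1]
    - [0,2,0,0,0,0,1]
    - [0,2,0,0,0,0,1]
    - [0,2,0,0,0,0,1]
    - [0,1,0,0,0,0,1]
    - [0,0,0,0,0,0,1]
    - [0,0,0,0,0,0,1]

```text
time_s: 29.1
tool_pos: [0.5948, -0.1667, 0.1071]
eef_rot: [[0.382, -0.0, 0.924], [-0.924, -0.001, 0.382], [0.001, -1.0, -0.001]]
force: [-0.8, -1.8, 2.8]
finger_gap: 0.435
```

```bash
python3 f.py|head -1
```

```text
F tool [ 2.   -2.67 -2.64] T [-0.612 -0.006 -0.39 ] [ 0.59489447 -0.16652681  0.1069119 ] 29.35
```

jog_arm:
  rows:
    - [0,-1,0,0,0,0,1]
    - [0,-1,0,0,0,0,1]
    - [0,-1,0,0,0,0,1]
    - [0,-1,0,0,0,0,1]
    - [0,0,0,0,0,0,1]
    - [0,0,0,0,0,0,1]
    - [0,0,0,0,0,0,1]
    - [0,0,0,0,0,0,1]
    - [0,0,0,0,0,0,1]
    - [0,0,0,0,0,0,1]

```text
time_s: 30.35
tool_pos: [0.595, -0.166, 0.1108]
eef_rot: [[0.382, -0.0, 0.924], [-0.924, 0.0, 0.382], [-0.0, -1.0, 0.0]]
force: [0.3, 2.0, -0.2]
finger_gap: 0.435
```

```bash
python3 f.py|head -1
```

```text
F tool [-0.89  0.24  0.97] T [ 0.2   -0.019  0.153] [ 0.59486068 -0.16618324  0.11079708] 30.6
```

The vertical load is about zero, so the spring now carries the holder. Releasing.

jog_arm:
  rows:
    - [0,0,0,0,0,0,0.45]
    - [0,0,0,0,0,0,0.3]
    - [0,0,0,0,0,0,0.1]
    - [0,0,0,0,0,0,0]
    - [0,0,0,0,0,0,0]
    - [0,0,0,0,0,0,0]
    - [0,0,0,0,0,0,0]
    - [0,0,0,0,0,0,0]
    - [0,0,0,0,0,0,0]
    - [0,0,0,0,0,0,0]

```text
time_s: 31.6
tool_pos: [0.5949, -0.1663, 0.1108]
eef_rot: [[0.382, -0.0, 0.924], [-0.924, -0.0, 0.382], [-0.0, -1.0, -0.0]]
force: [0.4, 0.2, 0.3]
finger_gap: 0.999
```

jog_arm:
  rows:
    - [0,-5,0,0,0,0,0]
    - [0,-10,0,0,0,0,0]
    - [0,-15,0,0,0,0,0]
    - [0,-20,0,0,0,0,0]
    - [0,-25,0,0,0,0,0]
    - [0,-25,0,0,0,0,0]
    - [20,0,0,0,0,0,0]
    - [30,0,0,0,0,0,0]
    - [20,0,0,0,0,0,0]
    - [0,0,0,0,0,0,0]

```text
time_s: 32.6
tool_pos: [0.6223, -0.2331, 0.211]
eef_rot: [[0.38, 0.0, 0.925], [-0.925, -0.001, 0.38], [0.001, -1.0, 0.0]]
force: [-0.5, 0.3, -0.0]
finger_gap: 0.999
```

```bash
python3 - <<'E'
from h import *
s=arm.observe();print(s["time_s"],s["force"],s["finger_gap"],s["tool_pos"])
d=cam("side");u,v=proj(d,[.5955,-.1662,.11]).astype(int)
a=cv2.resize(d["image"][v-35:v+35,u-35:u+35],(400,400),interpolation=cv2.INTER_CUBIC)
w=cam("wrist");u,v=proj(w,[.5955,-.1662,.148]).astype(int);print(u,v);v0=max(0,v-60)
b=cv2.resize(w["image"][v0:v0+120,u-60:u+60],(400,400),interpolation=cv2.INTER_CUBIC)
cv2.imwrite("pics/j.png",np.hstack([a,b])[:,:,::-1])
# foot vs seat height in side view: project expected
for z in(.0,.06,.102,.105,.148):print(z,proj(d,[.5955,-.1662,z]).round(1), end=" ")
print(proj(d,[.5955,-.1662,.11]).astype(int))
E
```

```text
32.6 [-0.49219536  0.27202541 -0.02189816] 0.9994796210646205 [ 0.62230188 -0.23305115  0.21104774]
250 116
0.0 [286.4 198.6] 0.06 [287.2 183.8] 0.102 [287.8 172.9] 0.105 [287.8 172.1] 0.148 [288.4 160.4] [287 170]
```

View pics/j.png

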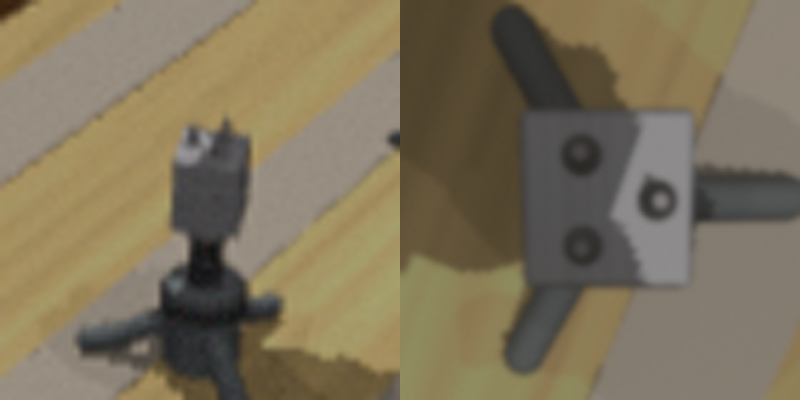

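The holder stands upright and free. Its top face is at about row 160 in the side view; 160.4 is predicted for home with a 3 mm sag, and un-clicked it would be about 3 px higher. Handing in.

```bash
python3 -c "
from workcell import arm
print(arm.hand_in())"
```

```text
the job is handed in; nothing more can be done
None
```

I fitted the holder on the drive, clicked it home, drew it up to the spindle's upper stop, let it settle back, released it and handed in at about 33 s. The hand-in gives no verdict.

- **Entry:** the first press landed on top of the drive. The position was about 2.5 mm off, mostly wrist-camera calibration error. At about 4 N of press I slid the holder 2.4 mm along tool −z and 0.9 mm along −x, and it dropped over the drive.
- **Click:** the highest push I read was about 10 N, with the spindle down about 15 mm, well short of the 35 N and bottom-stop limits. The force then fell although I pushed 3 mm lower, and the load and height matched the holder being home.
- **Upper stop:** the pull grew at about the spring rate, then jumped to about 6 N net at the top, so the spindle was at its stop. The ball held.
- **Release:** vertical load was about 0.2 N before I let go. The last pictures show the holder upright and free, with its top at the height expected for home.

**Uncertain points:**
- The spindle height was only inferred from force and TCP height. The pull readings implied the holder sat 1 to 2 mm lower in the grip than at pick-up, so it probably slipped a little while pressing.
- Side loads of up to about 4 N showed while passing the ball and at the upper stop.
- I did not re-measure the can, gun and bracket; the arm was never taken near them.

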